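# Hold the inspection torch on the heat sink

### The job

Draw the inspection torch (the plain tube with the push button on its tail) straight up out of the tool holder, tip it over to a slant of about 45 degrees with its lens end lowermost, and hold it in the air with the beam aimed at the middle of the top of the finned heat sink on the circuit board, the lens about 100 mm from it. The program finishes while still holding the torch there, still and touching nothing else; do not touch the board or its components, and leave the other tools in the holder and everything else on the bench where they are.

Things in the scene. Friction and masses are not known exactly. Their poses are not given: they have to be found in the camera images.
- torch: inspection torch: round aluminium tube 150 mm long, 24 mm across (dark 26 mm bezel on the lowest 22 mm, dark 26 mm collar 138-144 mm up, 12 mm rubber button on top). Stands lens down in any of the holder's sockets, upper 105 mm above the holder. Origin: centre of the lens face; z from lens to tail, beam along -z. About 120 g. Grip it 95-125 mm up, at any yaw.
- torch_beam (a point): the point on the torch's axis 100 mm in front of the lens (no solid): where the light should fall
- holder: fixed wooden block 60 x 220 x 60 mm (x, y, z) with three round sockets 29 mm across and 45 mm deep, 75 mm apart in a row along its y axis, the middle one at its centre. Origin: centre of its underside, on the table; z up. Its place and yaw vary.
- nutdriver: nut driver in another socket: black handle 26 mm across standing 40 mm above the holder's top, a thin steel shaft with a 12 mm socket end above it; total 140 mm long, top 95 mm above the holder. Origin: centre of its lower end. Stays in its socket.
- sucker: solder sucker in another socket: metal barrel 26 mm across standing 45 mm above the holder's top, then a thin rod and a 20 mm black plunger knob; total 135 mm long, top 90 mm above the holder. Origin: centre of its lower end. Stays in its socket.
- board: fixed green circuit board 150 x 110 mm, its upper face 12 mm above the table, on four short posts. Origin: on the table under its centre; x along the long side, z up. Its place and yaw vary. It carries the heat sink, transformer and capacitors in a slanting row, in any order.
- heatsink: aluminium heat sink on the board: block 36 x 30 mm, 30 mm high, with six upright fins. Origin: centre of its underside, on the board.
- heatsink_top (a point): middle of the top of the heat sink, 42 mm above the table: the point to aim at
- transformer: dark steel transformer with copper winding on the board, 34 x 34 mm, 26 mm high. Origin: centre of its underside.
- capacitors: pair of black upright round capacitors on the board, 16 mm across and 26 mm high each. Origin: centre of the underside of the pair.
- tape: black ring of adhesive tape lying flat, 80 mm across, 19 mm high. Bystander; origin at its underside, on the table
- battery: upright dark cylindrical battery cell, 33 mm across, 61 mm high. Bystander; origin at its underside, on the table
- mug: white mug, 80 mm across, 90 mm high. Bystander; origin at its underside, on the table
- meter: hand-held multimeter lying flat, 150 x 75 x 38 mm. Bystander; origin at its underside, on the table
- screwdriver: screwdriver lying flat. Bystander; origin at its underside, on the table
- screwpot: small steel bowl, 60 mm across, 35 mm high. Bystander; origin at its underside, on the table
- headphones: black headphones lying on their ear cups, about 190 x 160 mm, 70 mm high. Bystander; origin at its underside, on the table
There are look-alikes about, which are no part of the job. What is shaped like the torch but green is not meant. What is shaped like the board but red is not meant.

How it is judged:
On the way:
1. the torch is drawn up out of its socket, still about upright and in the fingers (z of torch in the frame of holder above 0.062 m and angle between torch's own z axis and vertical below 0.5 rad and contact force between the fingers and torch above 2 N), for 0.1 s.
At the end, for the whole second after the job is handed in: Torch gripped and still, touching nothing else, 30 to 60 degrees from upright, lens lowermost and over 70 mm above the table, the point 100 mm in front of it within 35 mm of the middle of the heat sink's top; other tools and bystanders within 30 mm of their starts (distance between torch_beam and heatsink_top below 0.035 m and angle between torch's own z axis and vertical between 0.52 and 1.05 rad and height (world z) of torch above 0.07 m and linear speed of torch below 0.02 m/s and angular speed of torch below 0.15 rad/s and contact force between the fingers and torch above 2 N and contact force between torch and holder below 0.1 N and contact force between torch and nutdriver below 0.1 N and contact force between torch and sucker below 0.1 N and contact force between torch and board below 0.1 N and contact force between torch and heatsink below 0.1 N and contact force between torch and transformer below 0.1 N and contact force between torch and capacitors below 0.1 N and contact force between torch and tape below 0.1 N and contact force between torch and battery below 0.1 N and contact force between torch and mug below 0.1 N and contact force between torch and meter below 0.1 N and contact force between torch and screwdriver below 0.1 N and contact force between torch and screwpot below 0.1 N and contact force between torch and headphones below 0.1 N and distance of each of nutdriver, sucker, tape, battery, mug, meter, screwdriver, screwpot, headphones from where it was at the start of the episode below 0.03 m); the arm keeps its last pose, push and grip.
It fails at once if the board or a component on it is touched (contact force between any of torch, the arm, the fingers and board above 1 N or contact force between any of torch, the arm, the fingers and heatsink above 1 N or contact force between any of torch, the arm, the fingers and transformer above 1 N or contact force between any of torch, the arm, the fingers and capacitors above 1 N).
It fails at once if another tool in the holder or a bystander is moved more than 30 mm (distance of any of nutdriver, sucker, tape, battery, mug, meter, screwdriver, screwpot, headphones from where it was at the start of the episode above 0.03 m).
It also fails if it takes over 40 s, if anything falls off the work surface, if the arm or the gripper's body presses on something with over 40 N, if the wrist force passes 120 N, or if a joint passes its speed limit or range.

### The arm

A 7-joint arm with a two-finger parallel gripper is mounted at the origin on the work surface. World frame = base frame: x ahead of the robot, y to its left, z up, the work surface at z = 0. Lengths are in m, angles in rad, forces in N, time in s.
With the tool pointing down it reaches from about 0.4 to 0.85 m from the base axis. Payload 10.4 kg.
Tool frame: the origin (TCP) lies midway between the tips of the shut fingers; the grasp point (between the pads) lies 19 mm behind it; z points along the fingers, x is the direction in which the jaws open and shut, and the axes are right-handed (so a half turn about z gives the same grasp; the last joint's range is limited). The gripper opens to 87 mm and grips with 3 to 60 N. Pads are 19 mm wide; open, the fingers measure 117 mm over their backs; the gripper's body (75 mm by 190 mm) begins 51 mm behind the grasp point.
Start: joints at [1.192, 0.332, -0.065, 1.46, 0.022, 1.35, -0.088], TCP at [0.218, -0.586, 0.223] pointing down, gripper open.
Joint ranges: [-2.6, 2.6], [-0.5, 2.12], [-1.47, 1.34], [0.16, 2.42], [-1.27, 4.41], [0.06, 2.06], [-2.6, 2.6]. Speed limits (rad/s): [2.22, 2.22, 2.79, 2.79, 3.14, 3.14, 3.14].

### API

Orientations are given as a unit quaternion [x, y, z, w].
In Python, from bench import r gives the robot as it stands. The module is installed in compiled form; this text tells all that it offers.
- The arm moves only by the tool play_rows, never from a script. Its argument "commands" is a list of rows, each a list of 7 numbers: the shift along the world's x, y, z in cm, then the turn, a rotation vector about the world's x, y, z in rad, then the finger opening in cm, from 0 to 8.7. A call has 1 to 20 rows; each row shifts and turns the commanded pose from where the row before left it; what a row does not reach is not made up. A row lasts 1/8 s, in which the tool goes at most 62.5 mm and 10.7 degrees, less where a joint would pass 70% of its speed; a pose out of reach is approached as far as the arm can. A call is refused whole if a number of a shift passes 6.25 or a number of a turn 0.188, either way. A call with a gripper value outside its range is refused whole. The fingers move at their own pace and stop on an object; "grip_force" is the grip in N (left out, the last holds). Time passes only in rows, so rows that do not move let the fingers close. It gives the time, the measured TCP pose, the force and the opening at its end, in the units of the state.
- r.read_state(): the state, without advancing time (a new reading comes with each control period).
- r.camera(name): name is "scene" or "side" or "wrist"; returns a dict with "img" (480x640x3 uint8, red, green, blue), "K" (3x3 intrinsics, pixels), "k1" (the pictures are not rectified: a ray, as slopes to the right and down, at radius r is drawn at 1 + k1 r^2 times it, then the intrinsics apply), "camera_from_world" (4x4, takes a point from world to camera coordinates). Camera axes: x right, y down, z forward; pixel columns grow to the right and rows downward; lengths in m; the calibration is good to about 2 mm. A picture is of the moment at which its call begins. There is no depth.
- r.close_job(): hands the job in, once; it reports no verdict.
The state is a dict: "time": time; "joint_positions": joint angles; "joint_vel": joint speeds; "joint_torque": joint torques, N m; "ee_pos": TCP position; "eef_rot": TCP orientation; "ft_force": force on the tool from outside, world axes, zero at the start; "torque": the same for the moment, N m; "width": finger opening in m.
Only numpy, scipy, OpenCV 4.12 (cv2) and the standard library are available. Lean on these libraries where they do the work, as an engineer would, in place of code of your own. Each camera call takes 0.05 s, during which the arm holds its last target. There are 200 camera calls.

## Working session

There is one attempt and no reset: what is moved stays moved. The work goes in short steps, Python scripts to look and compute and a tool call to move; the robot and the scene stay as the last step left them, time stands still between calls to the robot, and variables do not carry over. Pictures are saved under pics/ and viewed, about 8 in all and at most 12, crops included, and the job is handed in when it is done.

Besides the shell and the picture viewer there is one more tool, called after ">>>" as name(argument=value, ...), one argument or row to a line, values as JSON. play_rows: Moves the arm, as the interface text tells. Its arguments: {"type":"object","properties":{"commands":{"type":"array","items":{"type":"array","items":{"type":"number"}}},"grip_force":{"type":"number"}},"required":["commands"]}

```bash
mkdir -p pics
cat > h.py <<'E'
import numpy as np, cv2
from bench import r
def grab(n,f=None):
    c=r.camera(n)
    if f: cv2.imwrite('pics/'+f,c['img'][:,:,::-1])
    return c
def ray(c,uv):
    K=c['K'];k=c['k1']
    d=np.array([(uv[0]-K[0][2])/K[0][0],(uv[1]-K[1][2])/K[1][1]]);s=d.copy()
    for _ in range(30): s=d/(1+k*(s@s))
    T=np.array(c['camera_from_world']);R=T[:3,:3]
    v=R.T@np.array([s[0],s[1],1]);return -R.T@T[:3,3],v/np.linalg.norm(v)
def onz(c,uv,z):
    o,v=ray(c,uv);return o+v*(z-o[2])/v[2]
def two(c1,u1,c2,u2):
    o1,a=ray(c1,u1);o2,b=ray(c2,u2)
    t=np.linalg.lstsq(np.c_[a,-b],o2-o1,rcond=None)[0]
    p,q=o1+a*t[0],o2+b*t[1];return (p+q)/2,np.linalg.norm(p-q)
def proj(c,p):
    T=np.array(c['camera_from_world']);x=T[:3,:3]@np.array(p)+T[:3,3];s=x[:2]/x[2];s=s*(1+c['k1']*(s@s))
    return np.array([c['K'][0][0]*s[0]+c['K'][0][2],c['K'][1][1]*s[1]+c['K'][1][2]])
E
python3 - <<'E'
from h import *
for n in ['scene','side','wrist']:
    c=grab(n,n+'0.png'); o,v=ray(c,(320,240)); print(n,o.round(3),v.round(3),c['K'][0][0],c['k1'])
s=r.read_state();print(s['time'],s['ee_pos'],s['eef_rot'],s['width'])
E
```

```text
scene [0.931 0.435 0.706] [-0.458 -0.519 -0.722] 434.59141511228887 -0.014814546420879671
side [ 0.403 -0.639  0.769] [ 0.068  0.62  -0.781] 463.23981785807183 -0.11818446639977492
wrist [ 0.295 -0.557  0.384] [-0.283 -0.087 -0.955] 395.0999383433055 -0.054668218289065054
0.15 [ 0.2176346  -0.58559908  0.22195949] [ 8.21086846e-01 -5.70803053e-01 -4.29804407e-04 -2.85011545e-04] 0.08732412755921314
```

View pics/scene0.png

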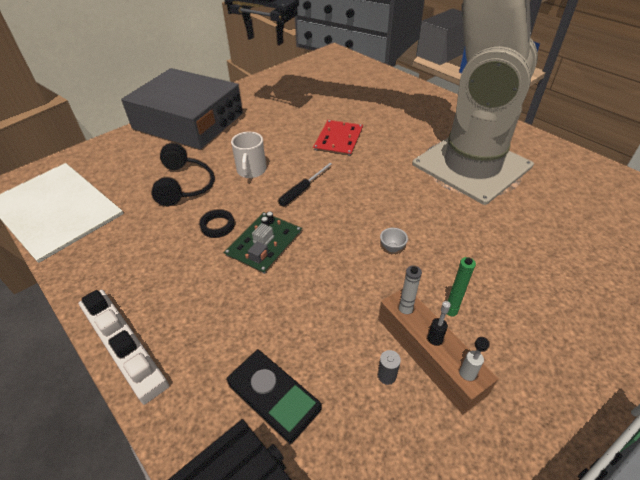

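View pics/side0.png

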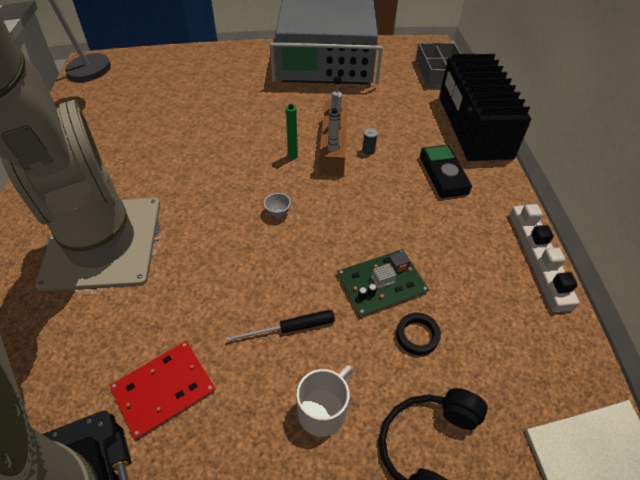

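Scene view: the torch candidates are the grey tube with a dark collar at (411,290) in the end socket, the green tube (461,287), which is a look-alike, the nut driver (438,325) and the solder sucker (475,360). I choose the grey tube. The green board is at (264,241) with the heat sink at about (263,233). The red board (339,137) isn't meant. In the side view the torch is at (334,130) and the heat sink at (384,274).

Run:
```python
import cv2,numpy as np
s=cv2.imread('pics/scene0.png');d=cv2.imread('pics/side0.png')
f=lambda i,x,y:cv2.resize(i[y:y+75,x:x+100],(400,300),interpolation=cv2.INTER_CUBIC)
cv2.imwrite('pics/m.png',np.vstack([np.hstack([f(s,360,255),f(d,290,85)]),np.hstack([f(s,215,205),f(d,335,245)])]))
```

```text
(no output)
```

View pics/m.png

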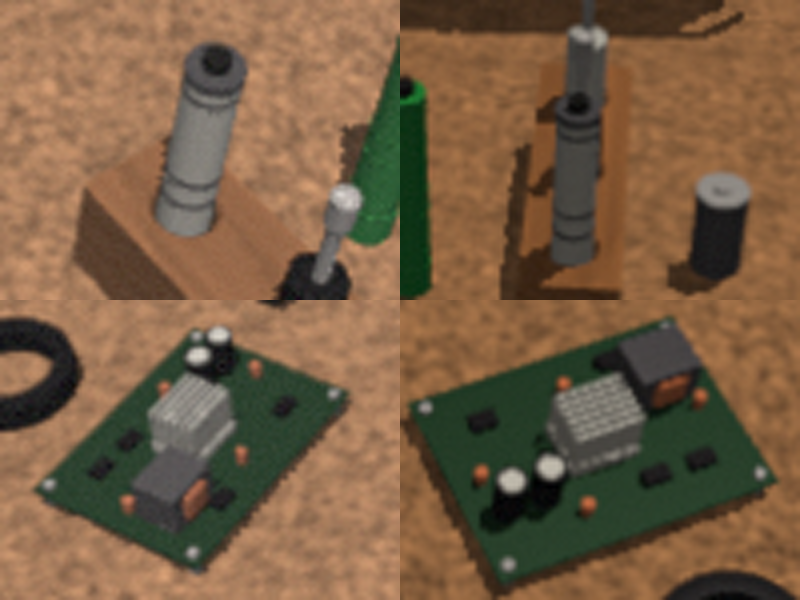

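Run:
```python
from h import *
a=r.camera('scene');b=r.camera('side')
for n,u,v in [('button',(414.2,268.5),(334.5,110)),('base',(406.5,310.5),(333.2,147)),('sink',(262.5,231.2),(383.5,272.2)),('brd1',(263.6,269.2),(356.2+67-1,309) )][:3]:
    p,e=two(a,u,b,v);print(n,p.round(4),round(e,4))
# board corners screws: scene / side at z=.012
for n,c,us in [('scene',a,[(227,252),(263.3,269),(298.3,230)]),('side',b,[(341.5,272),(401.5,251.5),(425,288),(362,311)])]:
    for u in us: print(n,u,onz(c,u,.012).round(4))
# obstacles
for n,z,u in [('nut',.155,(446,304)),('suck',.15,(482,343)),('battop',.061,(391,356)),('greentop',.15,(468,261)),('tape',.01,(217,223)),('mug',.09,(248,143)),('pot',.03,(394,237)),('meter',.03,(274,394))]: print(n,onz(a,u,z).round(3))
s=r.read_state();print(s['time'],s['joint_positions'])
```

```text
button [0.521  0.1974 0.1655] 0.0012
base [0.5234 0.2026 0.0562] 0.0008
sink [ 0.5815 -0.1495  0.0394] 0.0003
scene (227, 252) [ 0.6622 -0.1754  0.012 ]
scene (263.3, 269) [ 0.6336 -0.083   0.012 ]
scene (298.3, 230) [ 0.5057 -0.1208  0.012 ]
side (341.5, 272) [ 0.5047 -0.1233  0.012 ]
side (401.5, 251.5) [ 0.6346 -0.083   0.012 ]
side (425, 288) [ 0.6628 -0.1752  0.012 ]
side (362, 311) [ 0.5323 -0.2147  0.012 ]
nut [0.532 0.271 0.155]
suck [0.547 0.346 0.15 ]
battop [0.614 0.245 0.061]
greentop [0.43  0.242 0.15 ]
tape [ 0.627 -0.269  0.01 ]
mug [ 0.445 -0.381  0.09 ]
pot [0.38  0.052 0.03 ]
meter [0.788 0.152 0.03 ]
0.25 [ 1.19239995  0.33252229 -0.06474069  1.46046546  0.02158806  1.34991291
 -0.08847628]
```

>>> play_rows(
  commands=[
    [4,4,1,0,0,0.058,8.7],
    [4,4,1,0,0,0.058,8.7],
    [4,4,1,0,0,0.058,8.7],
    [4,4,1,0,0,0.058,8.7],
    [4,4,1,0,0,0.058,8.7],
    [4,4,1,0,0,0.058,8.7],
    [0.5,4.5,0,0,0,0.058,8.7],
    [0.5,4.5,0,0,0,0.058,8.7],
    [0.5,4.5,0,0,0,0.058,8.7],
    [0.5,4.5,0,0,0,0.058,8.7],
    [0.5,4.5,0,0,0,0.058,8.7],
    [0.5,4.5,0,0,0,0.058,8.7],
    [0.5,4.5,0,0,0,0.058,8.7],
    [0.5,4.5,0,0,0,0.058,8.7],
    [0.5,4.5,0,0,0,0.058,8.7],
    [0.5,4.5,0,0,0,0.058,8.7],
    [0.5,4.5,0,0,0,0.058,8.7],
    [0.5,4.5,0,0,0,0.058,8.7],
    [0,0,0,0,0,0,8.7],
    [0,0,0,0,0,0,8.7],
  ],
  grip_force=40,
)

```text
time: 2.75
ee_pos: [0.5178, 0.1936, 0.2824]
eef_rot: [0.996, -0.086, -0.0, 0.0]
ft_force: [0.3, -0.3, -0.1]
width: 0.087
```

Run:
```python
from h import *
from scipy.spatial.transform import Rotation as R
s=r.read_state();print(s['time'],s['ee_pos'],s['joint_positions'].round(3) if hasattr(s['joint_positions'],'round') else s['joint_positions']);print(R.from_quat(s['eef_rot']).as_matrix().round(3))
c=grab('wrist','w1.png')
for p in [(.521,.1985,.165),(.5225,.201,.06),s['ee_pos']]: print(proj(c,p))
```

```text
2.75 [0.51779614 0.19359697 0.28235731] [ 0.236  0.228 -0.791  1.527  0.163  1.454 -0.733]
[[ 0.985 -0.171 -0.   ]
 [-0.171 -0.985 -0.   ]
 [-0.     0.    -1.   ]]
[329.32949235 227.58270753]
[329.75058437 196.663328  ]
[325.77349929 307.40178362]
```

View pics/w1.png

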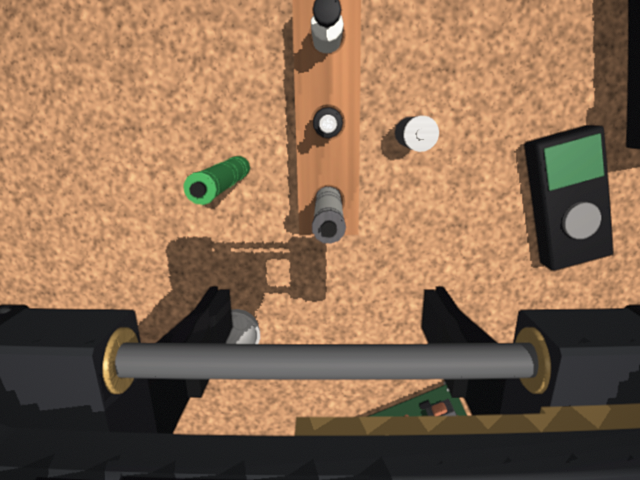

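The wrist view shows the torch's tail button at (328,229), where I predicted (329,228), so the position holds. The green tube at (200,188) is clear of the fingers. Going down.

>>> play_rows(
  commands=[
    [0.35,0.5,-2.5,0,0,0,8.7],
    [0,0,-3,0,0,0,8.7],
    [0,0,-3,0,0,0,8.7],
    [0,0,-3,0,0,0,8.7],
    [0,0,-3,0,0,0,8.7],
    [0,0,-2,0,0,0,8.7],
    [0,0,-1,0,0,0,8.7],
    [0,0,0,0,0,0,8.7],
    [0,0,0,0,0,0,8.7],
  ],
  grip_force=40,
)

```text
time: 3.92
ee_pos: [0.5218, 0.1994, 0.1086]
eef_rot: [0.996, -0.085, 0.001, -0.0]
ft_force: [0.3, 1.2, 0.7]
width: 0.087
```

>>> play_rows(
  commands=[
    [0,0,0,0,0,0,1.5],
    [0,0,0,0,0,0,1.5],
    [0,0,0,0,0,0,1.5],
    [0,0,0,0,0,0,1.5],
    [0,0,0,0,0,0,1.5],
    [0,0,0,0,0,0,1.5],
    [0,0,0,0,0,0,1.5],
    [0,0,0,0,0,0,1.5],
  ],
  grip_force=40,
)

```text
time: 4.92
ee_pos: [0.5212, 0.1991, 0.1075]
eef_rot: [0.996, -0.085, -0.0, 0.0]
ft_force: [0.1, 0.3, -0.1]
width: 0.0239
```

>>> play_rows(
  commands=[
    [0,0,1,0,0,0,1.5],
    [0,0,1,0,0,0,1.5],
    [0,0,1.5,0,0,0,1.5],
    [0,0,1.5,0,0,0,1.5],
    [0,0,2,0,0,0,1.5],
    [0,0,2,0,0,0,1.5],
    [0,0,2,0,0,0,1.5],
    [0,0,2,0,0,0,1.5],
    [0,0,2,0,0,0,1.5],
    [0,0,2,0,0,0,1.5],
    [0,0,1,0,0,0,1.5],
    [0,0,0,0,0,0,1.5],
    [0,0,0,0,0,0,1.5],
  ],
)

```text
time: 6.55
ee_pos: [0.521, 0.1989, 0.2869]
eef_rot: [0.996, -0.085, -0.0, 0.0]
ft_force: [0.4, -0.3, -1.3]
width: 0.0243
```

Run:
```python
from h import *
s=r.read_state();print(s['time'],s['ee_pos'],s['joint_positions'],s['width'],s['ft_force'])
a=grab('scene');b=grab('side')
f=lambda c,p:cv2.resize(c['img'][p[1]:p[1]+225,p[0]:p[0]+200],(400,450),interpolation=cv2.INTER_CUBIC)
p=s['ee_pos'];q=[np.clip(proj(c,p).astype(int)-[100,80],0,[440,255]) for c in (a,b)];print(q)
cv2.imwrite('pics/l.png',np.hstack([f(a,q[0]),f(b,q[1])])[:,:,::-1])
```

```text
6.55 [0.5209675  0.19893433 0.28687131] [ 0.22508933  0.24069377 -0.79447695  1.50654752  0.17167422  1.46726833
 -0.74382993] 0.02426941964480103 [ 0.35649562 -0.25843168 -1.34412719]
[array([326, 133]), array([236,   0])]
```

View pics/l.png

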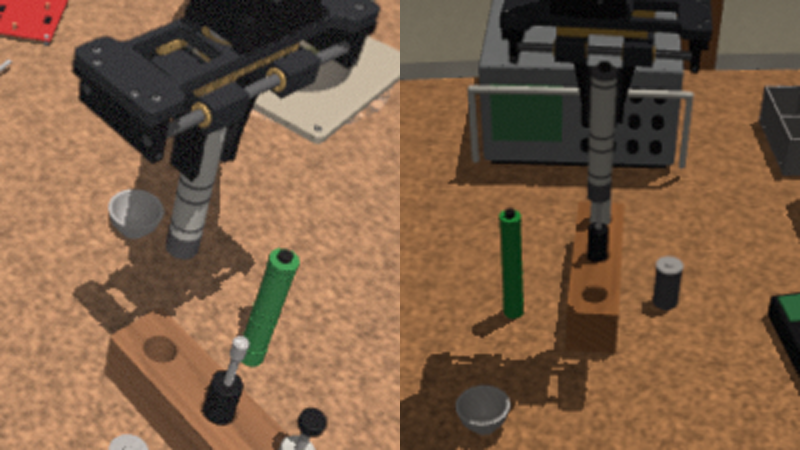

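The lift shows the torch upright in the fingers, the socket empty and the other tools in place. Next I tilt it at height while moving toward the board.

>>> play_rows(
  commands=[
    [0.8,-1.5,0,-0.077,0.0134,0,1.5],
    [0.8,-1.5,0,-0.077,0.0134,0,1.5],
    [0.8,-1.5,0,-0.077,0.0134,0,1.5],
    [0.8,-1.5,0,-0.077,0.0134,0,1.5],
    [0.8,-1.5,0,-0.077,0.0134,0,1.5],
    [0.8,-1.5,0,-0.077,0.0134,0,1.5],
    [0.8,-1.5,0,-0.077,0.0134,0,1.5],
    [0.8,-1.5,0,-0.077,0.0134,0,1.5],
    [0.8,-1.5,0,-0.077,0.0134,0,1.5],
    [0.8,-1.5,0,-0.077,0.0134,0,1.5],
    [0,0,0,0,0,0,1.5],
    [0,0,0,0,0,0,1.5],
  ],
)

```text
time: 8.15
ee_pos: [0.6011, 0.0497, 0.2875]
eef_rot: [0.922, -0.079, -0.033, 0.378]
ft_force: [-0.7, -0.4, -1.5]
width: 0.0241
```

Run:
```python
from h import *
from scipy.spatial.transform import Rotation as R
s=r.read_state();u=-R.from_quat(s['eef_rot']).as_matrix()[:,2]
print(s['joint_positions'],u,np.degrees(np.arccos(u[2])))
t=np.array([.5815,-.1495,.042])+.192*u;print(t,(t-s['ee_pos'])*100)
```

```text
[-0.12380863  0.59903636 -0.58013117  1.23276673  0.85027665  1.97999392
 -0.77968515] [0.12030941 0.6925004  0.71131487] 44.6580021523481
[ 0.60459941 -0.01653992  0.17857246] [  0.35338126  -6.62819968 -10.89226386]
```

>>> play_rows(
  commands=[
    [0.04,-1.1,-0.8,0,0,0,1.5],
    [0.04,-1.1,-0.8,0,0,0,1.5],
    [0.04,-1.1,-0.8,0,0,0,1.5],
    [0.04,-1.1,-0.8,0,0,0,1.5],
    [0.04,-1.1,-0.8,0,0,0,1.5],
    [0.04,-1.1,-0.8,0,0,0,1.5],
    [0,0,0,0,0,0,1.5],
    [0,0,0,0,0,0,1.5],
  ],
)

```text
time: 9.15
ee_pos: [0.6037, -0.0165, 0.2398]
eef_rot: [0.921, -0.079, -0.033, 0.379]
ft_force: [0.8, 0.7, -0.8]
width: 0.0237
```

```bash
cat > chk.py <<'E'
from h import *
from scipy.spatial.transform import Rotation as R
s=r.read_state();u=-R.from_quat(s['eef_rot']).as_matrix()[:,2]
print(s['time'],s['ee_pos'],s['joint_positions'],u,np.degrees(np.arccos(u[2])))
t=np.array([.5815,-.1495,.042])+.192*u;print((t-s['ee_pos'])*100)
E
python3 chk.py
```

```text
9.15 [ 0.60367486 -0.01645586  0.23976096] [-0.02050264  0.57876503 -0.56370004  1.36377377  0.86321508  1.84470661
 -0.77027764] [0.12025427 0.69374561 0.71010981] 44.75614937464215
[ 0.0913958   0.01550134 -6.14198731]
```

>>> play_rows(
  commands=[
    [0,0,-1,0,0,0,1.5],
    [0,0,-1,0,0,0,1.5],
    [0,0,-1,0,0,0,1.5],
    [0,0,-1,0,0,0,1.5],
    [0,0,-1,0,0,0,1.5],
    [0,0,-0.7,0,0,0,1.5],
    [0,0,-0.3,0,0,0,1.5],
    [0,0,0,0,0,0,1.5],
    [0,0,0,0,0,0,1.5],
    [0,0,0,0,0,0,1.5],
  ],
)

```text
time: 10.4
ee_pos: [0.6037, -0.0168, 0.1799]
eef_rot: [0.921, -0.079, -0.033, 0.379]
ft_force: [-0.8, 0.1, -1.3]
width: 0.024
```

```bash
python3 chk.py
python3 - <<'E'
from h import *
from scipy.spatial.transform import Rotation as R
s=r.read_state();u=-R.from_quat(s['eef_rot']).as_matrix()[:,2];p=np.array(s['ee_pos'])
a=grab('scene');b=grab('side');im=[]
for c in (a,b):
    q=proj(c,p-.05*u).astype(int)-[66,75];print(q,[proj(c,p-d*u).round(1) for d in (.092,.192)])
    im.append(cv2.resize(c['img'][q[1]:q[1]+150,q[0]:q[0]+133],(400,450),interpolation=cv2.INTER_CUBIC))
cv2.imwrite('pics/e.png',np.hstack(im)[:,:,::-1])
E
```

```text
10.4 [ 0.60373123 -0.01683448  0.17989219] [-0.02075843  0.63161515 -0.55632817  1.41970514  0.87285375  1.77058086
 -0.84192093] [0.12037542 0.69387728 0.70996062] 44.768288582017796
[ 0.08808551  0.05589198 -0.15797523]
[215 147] [array([275. , 224.9]), array([262.5, 229.5])]
[323 121] [array([387.7, 219.1]), array([383.4, 271.3])]
```

View pics/e.png

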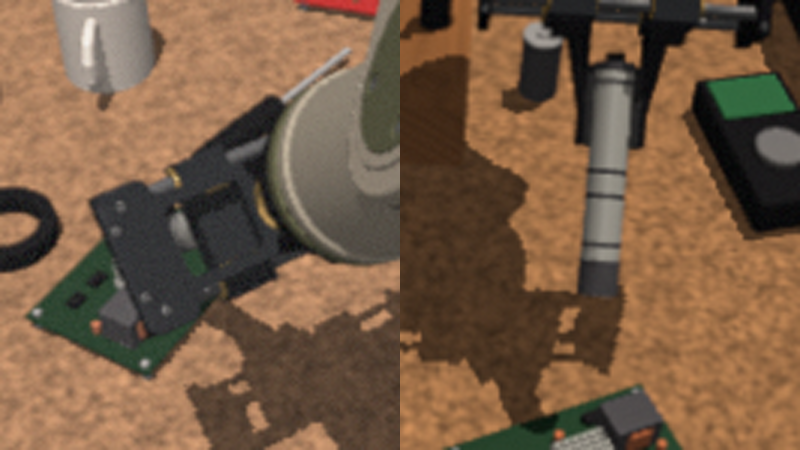

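Run:
```python
from h import *
from scipy.spatial.transform import Rotation as R
s=r.read_state();u=-R.from_quat(s['eef_rot']).as_matrix()[:,2];p=np.array(s['ee_pos']);b=r.camera('side')
x=np.array([1,0,0]);print(proj(b,p+.058*u))
tilt=R.from_rotvec(.1*R.from_quat(s['eef_rot']).as_matrix()[:,0]).apply(u);g=p+.019*u
for v in (u,tilt): print(proj(b,g+.039*v),proj(b,g-.111*v))
print(s['joint_vel'],s['ft_force'])
```

```text
[393.88286754 138.81132795]
[393.88286754 138.81132795] [387.67847128 219.1331111 ]
[394.11190965 138.7000649 ] [387.1243287  218.44505178]
[ 0.00027468  0.0004861  -0.00157339  0.00045122 -0.00052798 -0.00048952
  0.00048626] [-0.0099761  -0.88218438 -1.22818012]
```

The side view shows the lens end at (389,218.7), predicted (387.7,219.1), and the tail at (395,139), predicted (394,139). That view can't show a slip about the jaw axis, so I'll check it with the wrist camera.

Run:
```python
from h import *
from scipy.spatial.transform import Rotation as R
s=r.read_state();M=R.from_quat(s['eef_rot']).as_matrix();u=-M[:,2];p=np.array(s['ee_pos']);c=grab('wrist','w2.png');g=p+.019*u
for a in (-.15,0,.15):
    v=R.from_rotvec(a*M[:,0]).apply(u); print(a,proj(c,g-.111*v).round(1),proj(c,g+.039*v).round(1),proj(c,g-.211*v).round(1))
print('sink',proj(c,(.5815,-.1495,.042)))
```

```text
-0.15 [325.8 268.7] [325.  374.4] [325.9 245.1]
0 [325.8 245.1] [325.  390.8] [326.  211.6]
0.15 [325.8 221.8] [325.  404.8] [326.  177.6]
sink [326.88398906 209.85160157]
```

View pics/w2.png

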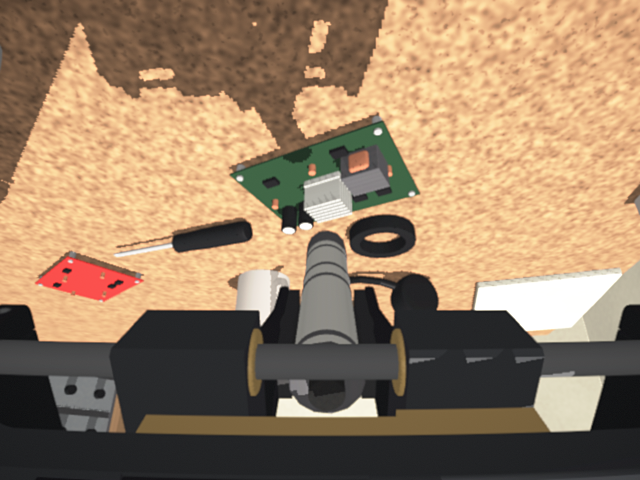

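The wrist view puts the lens rim's far edge at (325,232). That means the lens centre is at about row 244, predicted 245, so the torch hasn't slipped. The heat sink at (328,200) lies straight on the torch's axis, and nothing touches.

```bash
python3 -c "
from bench import r
print(r.close_job()); s=r.read_state(); print(s['time'],s['ee_pos'],s['width'])"
```

```text
the job is handed in; nothing more can be done
None
the job is handed in; nothing more can be done
```

I drew the grey torch straight up out of its end socket. I then tipped it over and handed the job in with the torch held still over the green board, aimed at the heat sink (about 10.5 s of the 40 s used).

- **Slant and aim:** the slant was 44.8° from upright with the lens lowermost, about 0.115 m above the table. The computed beam point was about 2 mm from the measured heat-sink top; camera and grip error could add a few mm.
- **Grip and contact:** the finger opening was 24 mm with the grip set to 40 N. The joints were practically at rest, the wrist force was under 2 N, and nothing touched in the pictures.
- **Camera checks:** in the side view the lens and tail were within about 1.5 px of prediction. In the wrist view the lens was within about 1 px of prediction, so the torch had not slipped in the fingers. The gripper hid the lens in the scene view, so that view gave no check at the end.
- **Other things:** the other tools and the bystanders looked unmoved wherever they were visible, though I did not measure them again. No check failed, and the hand-in gave no verdict.

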